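# Lock the mould box with its keyed plug

### The arm

A 6-joint arm with a two-finger parallel gripper is mounted at the origin on the work surface. World frame = base frame: x ahead of the robot, y to its left, z up, the work surface at z = 0. Lengths are in m, angles in rad, forces in N, time in s.
With the tool pointing down it reaches from about 0.225 to 0.875 m from the base axis. Payload 3.4 kg.
Tool frame: the origin (TCP) lies between the finger pads; the fingertips stand 11 mm ahead of it and the grasp point (between the pads) lies 8 mm behind it (tips_ahead is the distance from the TCP to the fingertips, in m); z points along the fingers, x is the direction in which the jaws open and shut, and the axes are right-handed (so a half turn about z gives the same grasp; the last joint's range is limited). The gripper opens to 85 mm and grips with 20 to 120 N. Pads are 22 mm wide; open, the fingers measure 114 mm over their backs; the gripper's body (76 mm by 85 mm) begins 54 mm behind the grasp point. The pads swing forward as they close: fully open they stand 13 mm farther back than shut.
Start: joints at [-0.121, 0.276, 1.505, -0, 1.361, -0.121], TCP at [0.575, -0, 0.242] pointing down, gripper open.
Joint ranges: [-2.89, 2.89], [-0.75, 2.08], [0.22, 2.7], [-1.18, 4.32], [0.11, 2.71], [-2.7, 2.7]. Speed limits (rad/s): [2.57, 2.57, 3.14, 3.14, 3.14, 3.14].

### API

Orientations are given as a unit quaternion [w, x, y, z].
In Python, from rig import get_state, get_image, sign_off, masks_of, tips_ahead gives the robot as it stands.
- The arm moves only by the tool play_rows, never from a script. Its argument "series" is a list of rows, each an object of numbers: "fingers": the closure, from -1 (fully open) to 1 (shut); "dx", "dy", "dz": the shift along the world's x, y, z in mm; "turn": the turn about the world's z in rad. A call has 1 to 20 rows; each row shifts and turns the pose as measured when the row begins; what a row does not reach is not made up. A row lasts 1/12 s, in which the tool goes at most 41.7 mm and 7.16 degrees, less where a joint would pass 70% of its speed; a pose out of reach is approached as far as the arm can. A call with a gripper value outside its range is refused whole. The fingers move at their own pace and stop on an object; "squeeze" is the grip in N (left out, the last holds). Time passes only in rows, so rows that do not move let the fingers close. It gives the time, the measured TCP pose, the force and the opening at its end, in the units of the state.
- get_state(): the state, without advancing time (a new reading comes with each control period).
- get_image(name): name is "scene" or "side" or "wrist"; returns a dict with "pixels" (420x560x3 uint8, red, green, blue), "vfov" (degrees; the focal length in pixels is half the picture's height over the tangent of half this angle, whatever the lens; pixels are square), "cx", "cy" (the principal point, pixels), "dist" ([k1, k2, p1, p2, k3] as OpenCV has them; the pictures are not rectified), "rvec" (rotation vector, rad) and "tvec" (3), from world to camera coordinates, as OpenCV has them; the wrist camera has in their place "hand_eye" (4x4, takes a point from camera to tool coordinates, whose origin is the TCP and whose axes are the tool frame's). Camera axes: x right, y down, z forward; pixel columns grow to the right and rows downward; lengths in m; the calibration is good to about 2 mm. A picture is of the moment at which its call begins: read the wrist's pose just before it. There is no depth.
- sign_off(): hands the job in, once; it reports no verdict.
Trained networks look in a picture, given as the dict that the camera call returned (one of the last four; its "shot" number tells which), for a name from the list of things; names that differ only in an ending like _2 or _b are one class to them, and where a whole thing is asked for, a point or a joint stands for the part that bears it (a point fixed in the world has none). Each returns a list of dicts, best first, with "p" (0 to 1); they miss things now and then, are a little off and sometimes report something else, mostly with a low value. They report only what shows in the picture. A call takes as long as a camera call.
- masks_of(picture, label): "region" (420x560 bool, what is visible of it) and "xy" ([column, row] in pixels, amid what is visible of it).
The state is a dict: "clock": time; "qpos": joint angles; "qd": joint speeds; "effort": joint torques, N m; "position": TCP position; "ee_rot": TCP orientation; "contact_force": force on the tool from outside, world axes, zero at the start; "moment": the same for the moment, N m; "width": finger opening in m.
Only numpy, scipy, OpenCV 4.12 (cv2) and the standard library are available. Lean on these libraries where they do the work, as an engineer would, in place of code of your own. Each camera call takes 0.05 s, during which the arm holds its last target. There are 200 camera calls.

### The job

Close the steel hasp of the blue mould box: swing it down flat over the lid so that the brass hub stands up through its eye. Then lift the red-handled keyed plug out of its wooden stand, push its shaft into the hub, turning it until the key slips into the keyway, and keep pushing against the spring inside until the plug's flange is fully down on the hub. Finish while still holding the plug pressed down there (it springs up if let go), and do not disturb the cup, the jug and the dye bottle.

Things in the scene. Friction and masses are not known exactly. Their poses are not given: they have to be found in the camera images.
- case: Blue mould box with a white lid, fixed, 146 x 122 x 75 mm tall; stands elsewhere and turned in every run. Origin: centre of its underside; z up. Lid top 75 mm above the origin; the lid stays shut. The hub stands in the middle of the lid; the hasp is hinged along the top of the box's own +y side.
- hasp (a joint): Hinge of the hasp, rad: 0 = flat over the lid (a stop), growing as it opens; starts at 1.7 to 2.1, standing up and leaning outwards (1.57 = straight up). It stays where it is left (friction 0.05 N m, leaf 60 g). Leaf: steel plate 4 mm thick, 56 mm wide, 114 mm long from the axis, with a 40 x 40 mm eye centred 64 mm from the axis and a solid end 84 to 114 mm from it.
- hasp_hinge (a point): Middle of the hasp's hinge axis, which runs along the box's own x: 64 mm from the hub's axis towards the box's own +y, 4 mm above the lid top. Closed, the leaf reaches from here towards the box's own -y, its upper face 6 mm above the lid top and 6 mm below the hub's rim.
- hasp_end (a point): Middle of the solid end of the hasp, on the face that is up when closed (outer face when open), 99 mm from the hinge axis: the place to push the hasp over and press it down.
- hub_mouth (a point): Centre of the rim of the brass hub, 12 mm above the lid top; z up along the bore, x points from the axis to the keyway (a slot open at the top; yellow mark outside it). Fixed in the lid, turned up to 0.5 rad from the box's x. Outer diameter 34 mm, bore 20.4 mm; keyway 9 mm wide, reaching 15.7 mm from the axis, full depth. A spring pad lies in the bore 32 mm below the rim.
- pad (a joint): Travel of the spring pad in the hub, m, 0 = up, growing as it is pressed down; the plug pressed home brings it to about 0.010. It pushes back with 5 N at 0 and 10 N at 0.010, so a plug that is let go rises 10 mm.
- plug: Keyed plug, loose, 0.1 to 0.2 kg, upright in the stand. Origin: centre of the shaft's lower end; z up, x to the key. Shaft 17.6 mm diameter, 42 mm long, lowest 6 mm tapered to 11 mm. Key 6 mm wide, to 14 mm from the axis, from 13 mm above the origin up to the flange. Flange 46 mm diameter, 42 to 48 mm up, yellow mark on top over the key. Red handle 24 x 24 mm, 48 to 94 mm up.
- plug_seat (a point): Centre of the underside of the plug's flange, 42 mm above the plug's origin; it comes down on the hub's rim (point hub_mouth).
- plug_grip (a point): Middle of the red square handle, 72 mm above the plug's origin: grip here. The handle's faces lie along the plug's own x and y.
- stand: Wooden block, fixed, 80 x 80 x 50 mm, with a round upright hole 35 mm in diameter in which the plug hangs by its flange, turned up to 0.9 rad from the stand's x. Origin: centre of its underside.
- cup: Bystander: sea-green tumbler, 72 mm across, 95 mm tall. Origin: centre of its underside.
- jug: Bystander: small steel jug with a handle, 68 mm across, 80 mm tall. Origin: centre of its underside.
- bottle: Bystander: yellow dye bottle with a black spout, 34 mm across, 92 mm tall. Origin: centre of its underside.

How it is judged:
By the outcome, as a careful person would: the job done as asked, in the order asked, and still so for the second after the job is handed in, while the arm keeps its last pose, push and grip.
It also fails if it takes over 53 s, if anything falls off the work surface, if the arm or the gripper's body presses on something with over 40 N, if the wrist force passes 120 N, or if a joint passes its speed limit or range.

## Working session

There is one attempt and no reset: what is moved stays moved. The work goes in short steps, Python scripts to look and compute and a tool call to move; the robot and the scene stay as the last step left them, time stands still between calls to the robot, and variables do not carry over. Pictures are saved under pics/ and viewed, about 8 in all and at most 12, crops included, and the job is handed in when it is done.

Besides the shell and the picture viewer there is one more tool, called after ">>>" in YAML: its name, and indented under it one key for each argument. play_rows: Moves the arm, as the interface text tells. Its arguments: {"type":"object","properties":{"series":{"type":"array"},"squeeze":{"type":"number"}},"required":["series"]}

```bash
ls; mkdir -p pics; cat > h.py <<'E'
import numpy as np, cv2
from rig import get_state, get_image, sign_off, masks_of, tips_ahead
from scipy.spatial.transform import Rotation as R
def K(p):
    f=210/np.tan(np.radians(p['vfov']/2)); return np.array([[f,0,p['cx']],[0,f,p['cy']],[0,0,1.]])
def ext(p,s=None):
    # returns R,t world->cam
    if 'rvec' in p: return cv2.Rodrigues(np.array(p['rvec'],float))[0],np.array(p['tvec'],float).ravel()
    T=np.eye(4);q=np.array(s['ee_rot']);T[:3,:3]=R.from_quat(q[[1,2,3,0]]).as_matrix();T[:3,3]=s['position']
    M=np.linalg.inv(T@np.array(p['hand_eye']));return M[:3,:3],M[:3,3]
def ray(p,uv,s=None):
    r,t=ext(p,s);n=cv2.undistortPoints(np.array(uv,float).reshape(-1,1,2),K(p),np.array(p['dist'],float)).reshape(-1,2)
    return -r.T@t,np.c_[n,np.ones(len(n))]@r
def at_z(p,uv,z,s=None):
    c,d=ray(p,uv,s);return c+d*((z-c[2])/d[:,2])[:,None]
def proj(p,X,s=None):
    r,t=ext(p,s);return cv2.projectPoints(np.array(X,float).reshape(-1,3),cv2.Rodrigues(r)[0],t,K(p),np.array(p['dist'],float))[0].reshape(-1,2)
def save(p,n,sc=1,crop=None):
    im=p['pixels'][:,:,::-1]
    if crop: im=im[crop[1]:crop[3],crop[0]:crop[2]]
    cv2.imwrite('pics/'+n,cv2.resize(im,None,fx=sc,fy=sc,interpolation=cv2.INTER_CUBIC))
E
cat > a.py <<'E'
from h import *
s=get_state();print(s)
ims=[]
for n in ['scene','side','wrist']:
    p=get_image(n);ims.append(p)
    for l in ['case','hasp','hasp_end','hub_mouth','plug','plug_grip','stand','cup','jug','bottle']:
        for m in masks_of(p,l)[:2]: print(n,l,round(m['p'],2),np.round(m['xy']),m['region'].sum())
import pickle;pickle.dump((s,ims),open('a.pkl','wb'))
cv2.imwrite('pics/a.png',cv2.resize(np.vstack([np.hstack([ims[0]['pixels'],ims[1]['pixels']]),np.hstack([ims[2]['pixels'],ims[2]['pixels']*0])])[:,:,::-1],(800,600)))
save(ims[0],'s.png',1.42);save(ims[1],'d.png',1.42)
E
python3 a.py
```

```text
pics
{'clock': 0.0, 'qpos': array([-1.21006667e-01,  2.76597964e-01,  1.50613426e+00,  1.35966146e-06,
        1.36069148e+00, -1.21002087e-01]), 'qd': array([-6.77707352e-04, -8.58387031e-05, -9.80189946e-04, -8.55358168e-04,
       -1.78898767e-04, -1.73979080e-04]), 'effort': array([ 6.20495921e-04, -4.16768074e+01, -2.45808578e+01, -1.52056768e-04,
        1.11346930e-02,  1.69860516e-05]), 'position': array([5.74494123e-01, 5.27661191e-05, 2.41437547e-01]), 'ee_rot': array([-1.11172181e-04,  9.99999581e-01, -2.43204001e-06, -9.08749595e-04]), 'contact_force': array([0.12556846, 0.2531004 , 0.01561073]), 'moment': array([ 0.03611925,  0.00112038, -0.02128306]), 'width': 0.08558689362862872}
scene case 0.93 [370. 210.] 3398
scene hasp 0.6 [398. 184.] 296
scene hasp_end 0.73 [396. 187.] 412
scene hub_mouth 0.51 [365. 200.] 258
scene plug 0.7 [263. 202.] 282
scene plug_grip 0.75 [264. 195.] 282
scene plug_grip 0.51 [397. 186.] 449
scene stand 0.86 [263. 210.] 1003
scene cup 0.78 [189. 174.] 888
scene jug 0.7 [175. 229.] 1328
scene bottle 0.65 [270. 256.] 465
side case 0.71 [244. 146.] 957
side case 0.57 [308. 293.] 6540
side hasp 0.92 [319. 285.] 1257
side hasp 0.62 [309. 290.] 6612
side hasp_end 0.67 [316. 286.] 1263
side hub_mouth 0.8 [297. 274.] 373
side plug 0.67 [308. 289.] 6482
side plug 0.56 [295. 187.] 459
side plug_grip 0.75 [294. 188.] 414
side stand 0.67 [296. 206.] 1285
side cup 0.89 [340. 139.] 1121
side jug 0.87 [244. 148.] 889
side bottle 0.8 [207. 211.] 525
wrist case 0.87 [178.  54.] 15767
wrist case 0.64 [222. 306.] 2284
wrist hub_mouth 0.93 [174.  20.] 3294
wrist plug 0.64 [222. 304.] 2232
wrist plug 0.63 [418. 238.] 1884
wrist plug_grip 0.9 [223. 306.] 2277
wrist stand 0.8 [234. 276.] 5195
wrist jug 0.21 [237. 276.] 5437
wrist bottle 0.89 [418. 240.] 1752
wrist bottle 0.21 [176.  13.] 177
```

View pics/a.png

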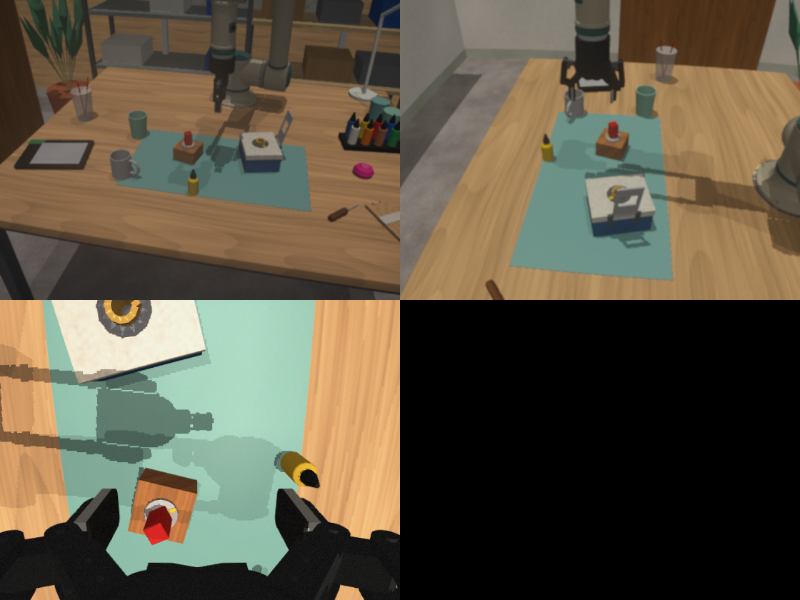

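View pics/d.png

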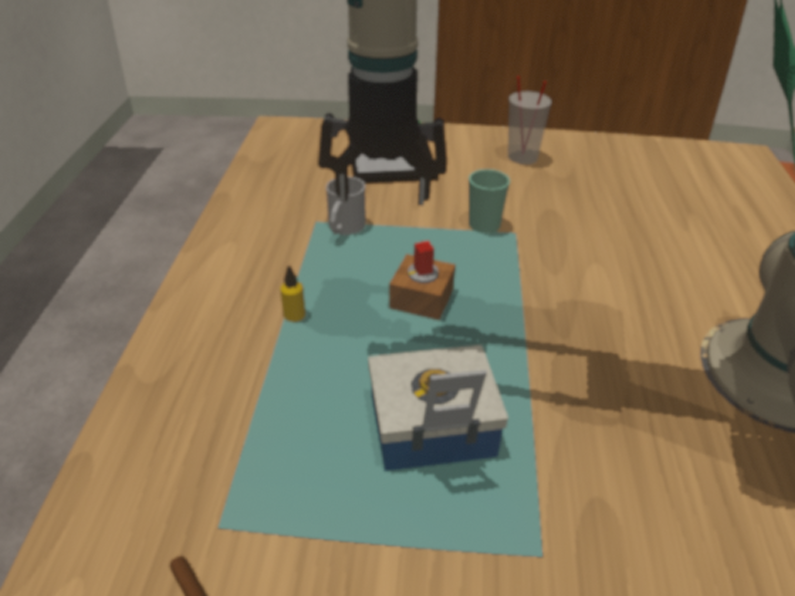

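```bash
python3 - <<'E'
from h import *
import pickle
s,(a,b,w)=pickle.load(open('a.pkl','rb'))
for n,p,q,z in [('hubS',a,(365,200),.087),('hubD',b,(297,274),.087),('hubW',w,(174,20),.087),('gripS',a,(264,195),.08),('gripD',b,(294,188),.08),('gripW',w,(223,306),.1),('bottleW',w,(418,240),.09),('bottleD',b,(207,211),.046),('bottleS',a,(270,256),.046),('cupS',a,(189,174),.05),('cupD',b,(340,139),.05),('jugS',a,(175,229),.04),('jugD',b,(244,148),.04),('haspD',b,(319,285),.15)]:
    print(n,at_z(p,q,z,s).round(3))
for p in (a,b): print(ray(p,(280,210))[0].round(2))
E
```

```text
hubS [[0.518 0.141 0.087]]
hubD [[0.515 0.158 0.087]]
hubW [[0.502 0.13  0.087]]
gripS [[ 0.536 -0.106  0.08 ]]
gripD [[ 0.535 -0.084  0.08 ]]
gripW [[ 0.531 -0.091  0.1  ]]
bottleW [[ 0.691 -0.037  0.09 ]]
bottleD [[ 0.709 -0.034  0.046]]
bottleS [[ 0.725 -0.052  0.046]]
cupS [[ 0.428 -0.342  0.05 ]]
cupD [[ 0.434 -0.338  0.05 ]]
jugS [[ 0.666 -0.294  0.04 ]]
jugD [[ 0.669 -0.287  0.04 ]]
haspD [[0.481 0.233 0.15 ]]
[1.57 0.12 0.75]
[0.51 0.68 0.67]
```

The side view shows the hasp standing at the box's +y side (the far side from the stand), with the plug at about (0.533, -0.09). I'll move over the box for a closer wrist look.

>>> play_rows:
  series:
    - {"dx":-25,"dy":30,"dz":20,"fingers":1}
    - {"dx":-25,"dy":30,"dz":20,"fingers":1}
    - {"dx":-20,"dy":30,"dz":20,"fingers":1}
    - {"dy":10,"fingers":1}
    - {"fingers":1}
    - {"fingers":1}

```text
invalid input at $.series[0]: expected keys fingers, dx, dy, dz, turn
```

```bash
cat > b.py <<'E'
from h import *
import pickle,sys
n=sys.argv[1]
s=get_state();p=get_image('wrist');pickle.dump((s,p),open(n+'.pkl','wb'))
print(s['position'],s['ee_rot'],s['width'],s['clock'])
for l in sys.argv[2:]:
    for m in masks_of(p,l)[:1]: print(l,round(m['p'],2),np.round(m['xy'],1),m['region'].sum())
save(p,n+'.png',1.42)
E
python3 b.py w1 hub_mouth hasp case plug_grip
```

```text
[5.75026072e-01 6.34959808e-06 2.42303347e-01] [5.46010035e-06 9.99999999e-01 2.80099704e-05 2.74864768e-05] 0.08514168519387076 1.65
hub_mouth 0.73 [175.3  21.5] 3310
case 0.58 [177.4  53.6] 16012
plug_grip 0.56 [220.  304.5] 2228
```

View pics/w1.png

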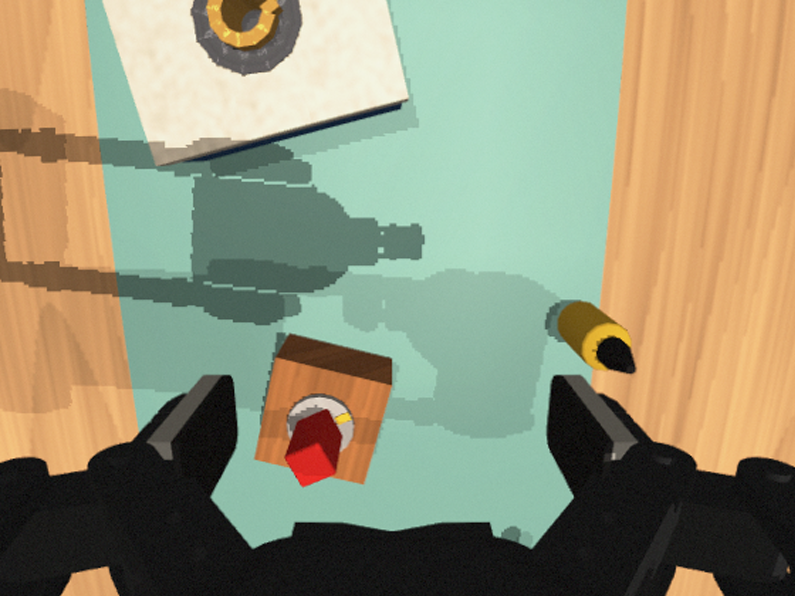

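The wrist view shows the hub at the top, about (243,15), with its keyway to the upper right; the stand and plug at about (320,425), with the mark to the right at (343,418); and the bottle at (600,345). The move was refused because every row needs all its keys, so I'm resending it.

>>> play_rows:
  series:
    - {"dx":-25,"dy":30,"dz":15,"turn":0,"fingers":1}
    - {"dx":-25,"dy":30,"dz":15,"turn":0,"fingers":1}
    - {"dx":-20,"dy":30,"dz":15,"turn":0,"fingers":1}
    - {"dx":0,"dy":30,"dz":15,"turn":0,"fingers":1}
    - {"dx":0,"dy":0,"dz":0,"turn":0,"fingers":1}
    - {"dx":0,"dy":0,"dz":0,"turn":0,"fingers":1}

```text
clock: 2.4
position: [0.502, 0.1224, 0.303]
ee_rot: [-0.0, 1.0, -0.002, -0.001]
contact_force: [-1.1, -0.5, 0.0]
width: 0.0125
```

```bash
python3 b.py w2 hub_mouth hasp hasp_end case
```

```text
[0.50196396 0.12243582 0.3030099 ] [-3.53567259e-04  9.99997646e-01 -1.92415360e-03 -9.38602070e-04] 0.012508126199627736 2.4
hub_mouth 0.76 [271.9 163. ] 2789
hasp 0.94 [242.2  68.7] 3840
hasp_end 0.86 [243.8  65.8] 3917
case 0.74 [449.4 310.6] 1230
```

View pics/w2.png

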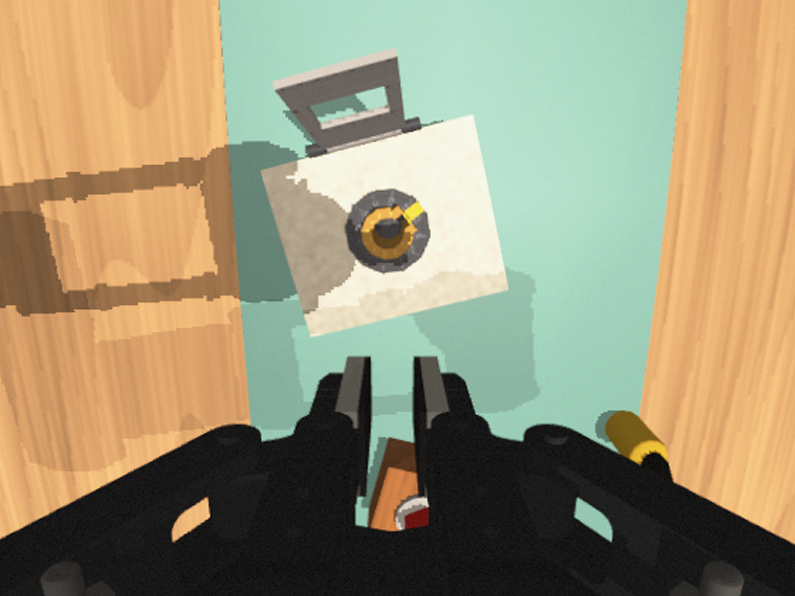

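The view shows the lid corners at (262,172), (472,115), (508,289) and (311,336), the brass hub at (388,232), the keyway mark at (413,212), and the top edge of the hasp end at (277,84)-(397,51).

```bash
cat > c.py <<'E'
from h import *
import pickle
s,p=pickle.load(open('w2.pkl','rb'))
L=at_z(p,np.array([(262,172),(472,115),(508,289),(311,336)])/1.42,.075,s);print(L.round(4))
e=L[1]-L[0]+L[2]-L[3];f=L[0]-L[3]+L[1]-L[2];print('sizes',np.linalg.norm(e)/2,np.linalg.norm(f)/2,'yaw',np.arctan2(e[1],e[0]),np.arctan2(f[1],f[0])-np.pi/2,'c',L.mean(0))
# brass ring mask
im=p['pixels'];hsv=cv2.cvtColor(im,cv2.COLOR_RGB2HSV)
m=((hsv[...,0]>12)&(hsv[...,0]<32)&(hsv[...,1]>140)&(hsv[...,2]>60)).astype(np.uint8);m[:120]=0;m[205:]=0;m[:,:235]=0;m[:,315:]=0
ys,xs=np.nonzero(m);c=cv2.minEnclosingCircle(np.c_[xs,ys].astype(np.float32));print('brass',c,len(xs))
ym=m.astype(bool)&(hsv[...,0]>=25)&(hsv[...,2]>200);yy,xx=np.nonzero(ym);print('yellow',xx.mean() if len(xx) else 0,yy.mean() if len(xx) else 0,len(xx))
h=at_z(p,(388/1.42,232/1.42),.087,s)[0];k=at_z(p,(413/1.42,212/1.42),.083,s)[0];print('hub',h,'mark',k,'keyang',np.arctan2(*(k-h)[[1,0]]),np.linalg.norm((k-h)[:2]))
# hasp angle: best fit
yaw=np.arctan2(e[1],e[0]);u=np.array([-np.sin(yaw),np.cos(yaw),0]);x=np.array([np.cos(yaw),np.sin(yaw),0])
H=np.r_[h[:2],.079]+.064*u;print('hinge',H)
for th in np.arange(1.6,2.2,.1):
    t=H-.114*(np.cos(th)*u)+[0,0,.114*np.sin(th)]
    print(round(th,2),(proj(p,[t-.028*x,t+.028*x],s)*1.42).round(0).tolist())
save(p,'w2c.png',6,(225,110,325,210))
E
python3 c.py
```

```text
[[0.4152 0.1789 0.075 ]
 [0.5553 0.2147 0.075 ]
 [0.5846 0.0969 0.075 ]
 [0.4433 0.0623 0.075 ]]
sizes 0.1450320592282497 0.1206603934156649 yaw 0.2449545078099647 0.2398743246064512 c [0.49958691 0.13817545 0.075     ]
brass ((277.00897216796875, 159.6796417236328), 23.86487579345703) 918
yellow 289.4056603773585 149.0 106
hub [0.49984201 0.13941253 0.087     ] mark [0.51656348 0.15216657 0.083     ] keyang 0.6516012375470221 0.021030289282733684
hinge [0.48432123 0.20150203 0.079     ]
1.6 [[287.0, 135.0], [410.0, 102.0]]
1.7 [[280.0, 110.0], [403.0, 76.0]]
1.8 [[274.0, 85.0], [397.0, 51.0]]
1.9 [[268.0, 61.0], [391.0, 26.0]]
2.0 [[264.0, 38.0], [385.0, 4.0]]
2.1 [[260.0, 18.0], [379.0, -16.0]]
2.2 [[257.0, 0.0], [374.0, -33.0]]
```

View pics/w2c.png

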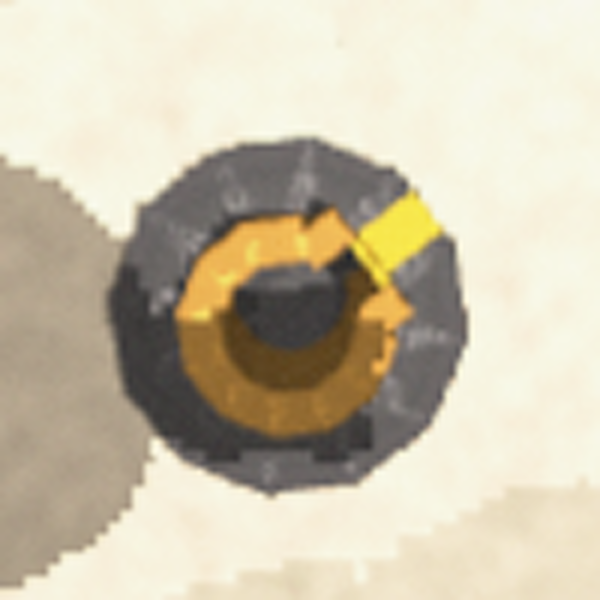

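The fit agrees: lid 145 x 121 mm, yaw 0.243, hasp at about 1.80, hub (0.4998, 0.1394), key angle about 0.66. I'm going behind the hasp now.

>>> play_rows:
  series:
    - {"dx":-8,"dy":34,"dz":0,"turn":0.061,"fingers":1}
    - {"dx":-8,"dy":34,"dz":0,"turn":0.061,"fingers":1}
    - {"dx":-8,"dy":34,"dz":0,"turn":0.061,"fingers":1}
    - {"dx":-8,"dy":34,"dz":0,"turn":0.06,"fingers":1}
    - {"dx":0,"dy":0,"dz":-33,"turn":0,"fingers":1}
    - {"dx":0,"dy":0,"dz":-33,"turn":0,"fingers":1}
    - {"dx":0,"dy":0,"dz":-33,"turn":0,"fingers":1}
    - {"dx":0,"dy":0,"dz":-30,"turn":0,"fingers":1}
    - {"dx":0,"dy":0,"dz":0,"turn":0,"fingers":1}

```text
clock: 3.4
position: [0.4744, 0.2538, 0.1642]
ee_rot: [0.001, 0.993, 0.115, -0.002]
contact_force: [-1.4, -0.7, 0.2]
width: 0.0002
```

```bash
python3 - <<'E'
from h import *
print(tips_ahead)
s=get_state();print(s['position'],s['contact_force'],s['width'],s['ee_rot'])
yaw=.243;u=np.array([-np.sin(yaw),np.cos(yaw),0]);H=np.array([.4843,.2015,.079])
P=s['position'];n=13
for i,th in enumerate(np.linspace(1.8,-.03,n)):
    r=.096+.014*i/(n-1)
    v=r*np.cos(th)-.002*np.sin(th)-.011; z=max(.079+r*np.sin(th)+.002*np.cos(th),.078)
    if th>1.57: z=min(z,.165)
    T=H-v*u;T[2]=z+.011
    print(round(th,2),((T-P)*1000).round(1).tolist(),T.round(4));P=T
E
```

```text
0.011
[0.47440395 0.25380317 0.164209  ] [-1.42160537 -0.69805975  0.18210645] 0.00017400460613139465 [ 0.00145324  0.99335481  0.11506684 -0.00193252]
1.8 [1.5, -18.6, 11.8] [0.4759 0.2352 0.176 ]
1.65 [3.4, -13.9, 0.0] [0.4794 0.2213 0.176 ]
1.5 [3.6, -14.5, 12.2] [0.483  0.2069 0.1882]
1.34 [3.6, -14.7, -0.8] [0.4866 0.1922 0.1874]
1.19 [3.6, -14.5, -3.2] [0.4902 0.1777 0.1842]
1.04 [3.5, -14.1, -5.5] [0.4937 0.1636 0.1787]
0.88 [3.3, -13.2, -7.7] [0.497  0.1504 0.171 ]
0.73 [3.0, -12.1, -9.8] [0.5    0.1383 0.1611]
0.58 [2.6, -10.6, -11.7] [0.5026 0.1277 0.1494]
0.43 [2.2, -8.8, -13.4] [0.5048 0.1189 0.136 ]
0.28 [1.7, -6.8, -14.8] [0.5065 0.1121 0.1212]
0.12 [1.1, -4.6, -15.9] [0.5076 0.1076 0.1053]
-0.03 [0.5, -2.2, -16.3] [0.5081 0.1054 0.089 ]
```

>>> play_rows:
  series:
    - {"dx":1.5,"dy":-18,"dz":12,"turn":0.01,"fingers":1}
    - {"dx":3.5,"dy":-14,"dz":4,"turn":0,"fingers":1}
    - {"dx":3.5,"dy":-14.5,"dz":4,"turn":0,"fingers":1}
    - {"dx":3.5,"dy":-14.5,"dz":2,"turn":0,"fingers":1}
    - {"dx":3.5,"dy":-14.5,"dz":-2,"turn":0,"fingers":1}
    - {"dx":3.5,"dy":-14,"dz":-5,"turn":0,"fingers":1}
    - {"dx":3.3,"dy":-13,"dz":-8,"turn":0,"fingers":1}
    - {"dx":3,"dy":-12,"dz":-10,"turn":0,"fingers":1}
    - {"dx":2.6,"dy":-10.5,"dz":-12,"turn":0,"fingers":1}
    - {"dx":2,"dy":-9,"dz":-13,"turn":0,"fingers":1}

```text
clock: 4.23
position: [0.5136, 0.1094, 0.1452]
ee_rot: [0.001, 0.993, 0.115, 0.002]
contact_force: [0.0, -0.2, 0.4]
width: -0.0003
```

```bash
python3 - <<'E'
from h import *
s=get_state();p=get_image('side');print(s['position'],s['contact_force'],s['clock'])
save(p,'d2.png',3,(200,180,440,380))
E
```

```text
[0.51364631 0.10935306 0.14516718] [ 0.03424222 -0.15311482  0.37626422] 4.2333
```

View pics/d2.png

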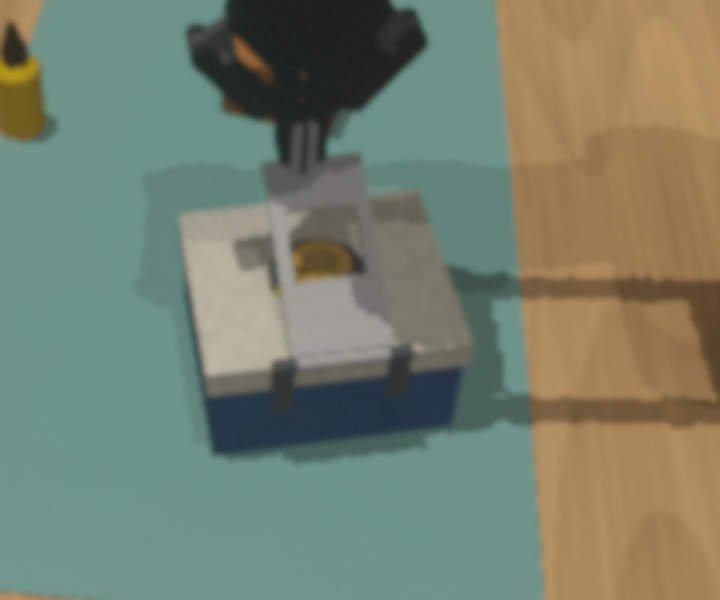

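The side view shows the hasp most of the way down with the closed fingers on its solid end. I'll press it flat.

>>> play_rows:
  series:
    - {"dx":-1,"dy":-1,"dz":-14,"turn":0,"fingers":1}
    - {"dx":-1,"dy":-1,"dz":-14,"turn":0,"fingers":1}
    - {"dx":-1,"dy":-1.5,"dz":-12,"turn":0,"fingers":1}
    - {"dx":-1,"dy":-1.5,"dz":-9,"turn":0,"fingers":1}
    - {"dx":0,"dy":0,"dz":-4,"turn":0,"fingers":1}
    - {"dx":0,"dy":0,"dz":-3,"turn":0,"fingers":1}

```text
clock: 4.78
position: [0.5147, 0.0986, 0.0914]
ee_rot: [0.002, 0.994, 0.11, 0.004]
contact_force: [-3.2, 0.6, 19.7]
width: -0.0
```

Pressing with 20 N at the flush height, so the hasp is closed. I'll lift, check it, and go to view the plug with the fingers opening.

>>> play_rows:
  series:
    - {"dx":0,"dy":0,"dz":30,"turn":0,"fingers":1}
    - {"dx":0,"dy":0,"dz":38,"turn":0,"fingers":1}
    - {"dx":0,"dy":0,"dz":38,"turn":0,"fingers":1}
    - {"dx":0,"dy":-10,"dz":36,"turn":0,"fingers":0}
    - {"dx":0,"dy":-36,"dz":18,"turn":0,"fingers":-1}
    - {"dx":3,"dy":-38,"dz":0,"turn":0,"fingers":-1}
    - {"dx":4,"dy":-38,"dz":0,"turn":0,"fingers":-1}
    - {"dx":4,"dy":-38,"dz":0,"turn":0,"fingers":-1}
    - {"dx":4,"dy":-38,"dz":0,"turn":0,"fingers":-1}
    - {"dx":2,"dy":-20,"dz":0,"turn":0,"fingers":-1}
    - {"dx":0,"dy":0,"dz":0,"turn":0,"fingers":-1}

```text
clock: 5.7
position: [0.5334, -0.127, 0.2706]
ee_rot: [0.005, 0.993, 0.113, 0.012]
contact_force: [-0.1, -0.3, 0.5]
width: 0.0853
```

```bash
python3 b.py w3 plug_grip stand bottle; python3 - <<'E'
from h import *
import pickle
s,p=pickle.load(open('w3.pkl','rb'))
q=get_image('side')
a=p['pixels'];b=cv2.resize(q['pixels'][230:335,240:380],(560,420))
cv2.imwrite('pics/w3d.png',np.vstack([cv2.resize(a,(790,592))])[:,:,::-1])
for n in ['hasp']:
    for m in masks_of(q,n)[:1]: print(m['p'],m['xy'],m['region'].sum())
yaw=.243;u=np.array([-np.sin(yaw),np.cos(yaw),0]);x=np.array([np.cos(yaw),np.sin(yaw),0]);H=np.array([.4843,.2015,.079])
for pts in [[(.114,-.028),(.114,.028),(0,.028),(0,-.028)],[(.084,-.02),(.084,.02),(.044,.02),(.044,-.02)]]:
    P=proj(q,[H-v*u+w*x+[0,0,.002] for v,w in pts]);P=(P-[240,230])*4
    cv2.polylines(b,[P.astype(np.int32)],True,(255,0,0),1)
cv2.imwrite('pics/d3.png',b[:,:,::-1])
E
```

```text
[ 0.53335324 -0.12695693  0.27055754] [0.00529552 0.99346004 0.11344358 0.0118177 ] 0.08525080903849121 5.7
plug_grip 0.84 [265.6 160.7] 1819
stand 0.59 [261.  135.8] 5189
bottle 0.86 [463.5 145.3] 1835
0.9 [308.4, 283.4] 1374
```

View pics/w3d.png

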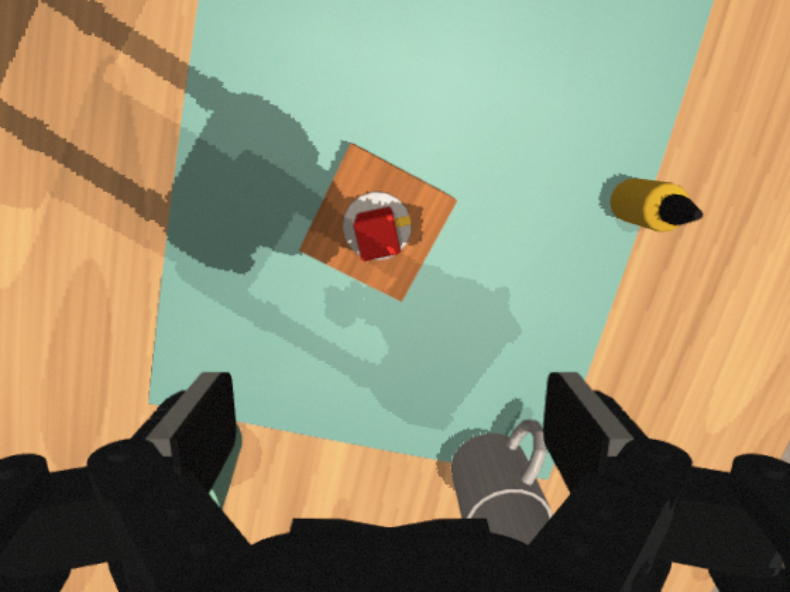

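View pics/d3.png

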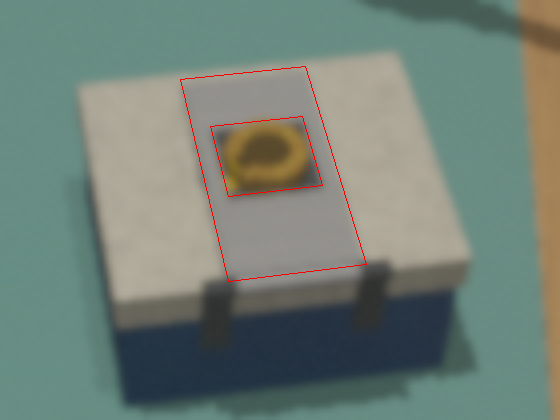

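The hasp is closed: the model outline matches the leaf and the hub stands in the eye. The plug's flange is at about (377,226) with its mark to the right at (404,222). I'll fit the plug pose from the red handle's silhouette.

```bash
cat > f.py <<'E'
from h import *
import pickle
from scipy.optimize import minimize
s,p=pickle.load(open('w3.pkl','rb'))
hsv=cv2.cvtColor(p['pixels'],cv2.COLOR_RGB2HSV).astype(int)
red=(((hsv[...,0]<6)|(hsv[...,0]>174))&(hsv[...,1]>170)&(hsv[...,2]>50)).astype(np.uint8)
n,l,st,c=cv2.connectedComponentsWithStats(red);red=(l==l[160,265])if red[160,265] else red>0
print(red.sum())
S=4
def sil(q):
    x,y,a=q;P=[]
    for z in(.056,.102):
        for i,j in((1,1),(1,-1),(-1,-1),(-1,1)):
            P.append([x+.012*(i*np.cos(a)-j*np.sin(a)),y+.012*(i*np.sin(a)+j*np.cos(a)),z])
    uv=proj(p,P,s);m=np.zeros((420*S,560*S),np.uint8);cv2.fillConvexPoly(m,cv2.convexHull(((uv+.5)*S).astype(np.int32)),1)
    return m
R4=cv2.resize(red.astype(np.uint8),None,fx=S,fy=S,interpolation=cv2.INTER_NEAREST)
def cost(q):
    m=sil(q);return 1-(m&R4).sum()/(m|R4).sum()
x0=at_z(p,(265.6,160.7),.08,s)[0]
best=min((minimize(cost,[x0[0],x0[1],a],method='Nelder-Mead',options=dict(initial_simplex=np.array([x0[0],x0[1],a])+np.array([[0,0,0],[.006,0,0],[0,.006,0],[0,0,.2]]))) for a in(-.5,0,.4,.8)),key=lambda r:r.fun)
print(best.x,best.fun)
fl=at_z(p,np.array([(377,226),(404,222)])/(790/560),.056,s);print(fl,np.arctan2(*(fl[1]-fl[0])[[1,0]]))
E
python3 f.py
```

```text
918
[ 0.52696384 -0.11075055  0.45652954] 0.11411502021604003
[[ 0.52706856 -0.11089549  0.056     ]
 [ 0.54396952 -0.10432691  0.056     ]] 0.3706849335565154
```

```bash
python3 - <<'E'
from h import *
import pickle
s,p=pickle.load(open('w1.pkl','rb'));print(s['position'],at_z(p,np.array([(320,425),(343,418)])/1.42,.056,s))
s0=get_state();print(s0['position'],s0['ee_rot'],s0['clock'])
s,p=pickle.load(open('w3.pkl','rb'))
print(np.linalg.norm(np.diff(at_z(p,np.array([(343,226),(411,226)])/1.411,.056,s),axis=0)))
E
sed -i "s/pickle.load(open('w3.pkl','rb'))/(get_state(),get_image('wrist'))/;s/^print(red.sum())/m_=masks_of(p,'plug_grip')[0];print(red.sum(),m_['region'].sum(),m_['p']);red=m_['region']/" f.py; python3 f.py
```

```text
[5.75026072e-01 6.34959808e-06 2.42303347e-01] [[ 0.52707646 -0.10954457  0.056     ]
 [ 0.54280043 -0.10423429  0.056     ]]
[ 0.53238316 -0.1211011   0.26976069] [0.00336862 0.99313103 0.11643401 0.01106973] 6.0
0.04519299822204671
929 1834 0.59
[ 0.52447182 -0.10843351  0.83645125] 0.40144966991084186
[[ 0.5255629  -0.10421081  0.056     ]
 [ 0.54238769 -0.09755292  0.056     ]] 0.37681105948506344
```

Two independent views agree: plug at (0.527, -0.110), key yaw about 0.37. I'm descending to grip along the key axis.

>>> play_rows:
  series:
    - {"dx":-2,"dy":4,"dz":-30,"turn":0.05,"fingers":-1}
    - {"dx":-2,"dy":4,"dz":-35,"turn":0.05,"fingers":-1}
    - {"dx":-1,"dy":3,"dz":-35,"turn":0.037,"fingers":-1}
    - {"dx":0,"dy":0,"dz":-30,"turn":0,"fingers":-1}
    - {"dx":0,"dy":0,"dz":-10,"turn":0,"fingers":-1}
    - {"dx":0,"dy":0,"dz":0,"turn":0,"fingers":-1}

```text
clock: 6.6
position: [0.5284, -0.1041, 0.1283]
ee_rot: [0.004, 0.981, 0.192, 0.016]
contact_force: [-0.3, 0.9, 1.0]
width: 0.0851
```

```bash
python3 b.py w4 plug_grip
```

```text
[ 0.52840719 -0.10406569  0.12825281] [0.00420311 0.98124991 0.19203297 0.01594662] 0.08512835465154019 6.6
plug_grip 0.67 [262.4 238.8] 5862
```

View pics/w4.png

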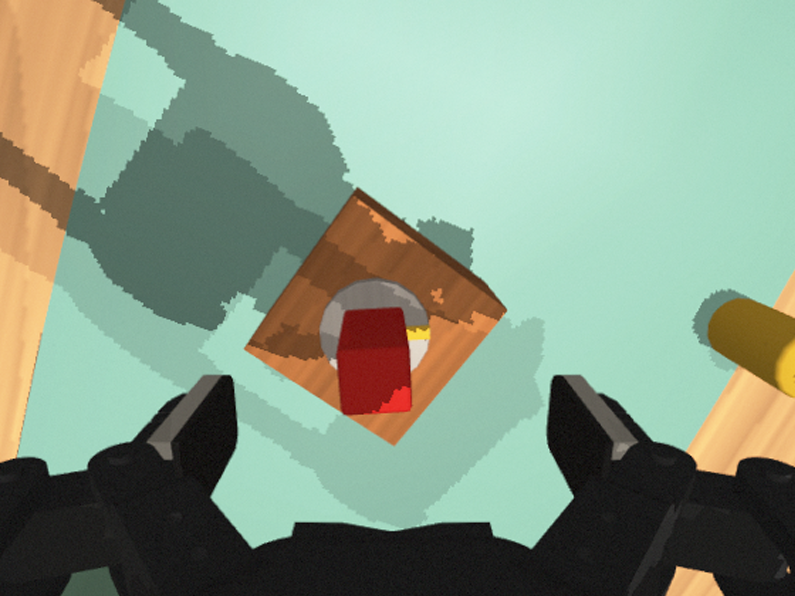

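The handle is square to the jaws within a few hundredths of a radian, with its top face centred at about (376,380) and its mark to the right. I'll check the centre before descending.

```bash
python3 - <<'E'
from h import *
import pickle
s,p=pickle.load(open('w4.pkl','rb'))
t=at_z(p,np.array([(376,380),(341,347),(410,345),(412,411),(343,415)])/1.42,.102,s);print(t[:,:2].round(4),np.linalg.norm(t[2]-t[1]),np.linalg.norm(t[3]-t[2]))
print(at_z(p,np.array([(375,333)])/1.42,.056,s))
print(get_state()['position'], get_state()['ee_rot'])
E
```

```text
[[ 0.5271 -0.1103]
 [ 0.5124 -0.1037]
 [ 0.5327 -0.095 ]
 [ 0.5424 -0.1165]
 [ 0.5215 -0.1262]] 0.02209250383527241 0.023607401685463464
[[ 0.52686885 -0.11077799  0.056     ]]
[ 0.52986213 -0.10479137  0.1304928 ] [0.00515644 0.98125551 0.19183831 0.01758126]
```

>>> play_rows:
  series:
    - {"dx":-2,"dy":-4,"dz":-18,"turn":-0.02,"fingers":-1}
    - {"dx":-1,"dy":-1.5,"dz":-18,"turn":0,"fingers":-1}
    - {"dx":0,"dy":0,"dz":-12,"turn":0,"fingers":-1}
    - {"dx":0,"dy":0,"dz":-8,"turn":0,"fingers":-1}
    - {"dx":0,"dy":0,"dz":0,"turn":0,"fingers":-1}
    - {"dx":0,"dy":0,"dz":0,"turn":0,"fingers":-1}

```text
clock: 7.2
position: [0.5357, -0.1117, 0.0827]
ee_rot: [0.011, 0.983, 0.183, 0.027]
contact_force: [0.1, 0.3, 0.1]
width: 0.0856
```

The tool is drifting forward and tilting, so I'll see how it behaves when holding.

```bash
python3 -c "
from h import *
s=get_state();print(s['position'],s['ee_rot'],s['qpos'].round(4),s['qd'].round(4),s['effort'].round(2))"
```

```text
[ 0.53574157 -0.1117233   0.08272405] [0.0108191  0.98266815 0.18305748 0.0271331 ] [-0.3382  0.3467  1.8427  0.0107  0.8944 -0.713 ] [ 0.0032 -0.0048 -0.0103  0.0009  0.0038  0.0001] [-2.000e-02 -3.993e+01 -1.878e+01  3.000e-02 -2.800e-01 -0.000e+00]
```

>>> play_rows:
  series:
    - {"dx":0,"dy":0,"dz":0,"turn":0,"fingers":-1}
    - {"dx":0,"dy":0,"dz":0,"turn":0,"fingers":-1}
    - {"dx":0,"dy":0,"dz":0,"turn":0,"fingers":-1}
    - {"dx":0,"dy":0,"dz":0,"turn":0,"fingers":-1}

```text
clock: 7.53
position: [0.5386, -0.1124, 0.0867]
ee_rot: [0.013, 0.983, 0.183, 0.03]
contact_force: [-0.9, -0.1, 0.0]
width: 0.0854
```

```bash
python3 -c "
from h import *
s=get_state();print(s['position'],s['ee_rot'],s['qpos'].round(4),s['qd'].round(4),s['effort'].round(2))"
```

```text
[ 0.53862501 -0.1124379   0.08668384] [0.01269037 0.98251254 0.18325796 0.03040703] [-0.3376  0.3426  1.8373  0.0107  0.8963 -0.7128] [ 0.0009 -0.0105 -0.0097 -0.0005  0.0039  0.0011] [ 0.000e+00 -4.048e+01 -1.950e+01  4.000e-02 -3.600e-01  0.000e+00]
```

>>> play_rows:
  series:
    - {"dx":-4,"dy":0,"dz":38,"turn":0,"fingers":-1}
    - {"dx":-4,"dy":0,"dz":38,"turn":0,"fingers":-1}
    - {"dx":-4,"dy":0,"dz":38,"turn":0,"fingers":-1}
    - {"dx":0,"dy":0,"dz":0,"turn":0,"fingers":-1}
    - {"dx":0,"dy":0,"dz":0,"turn":0,"fingers":-1}

```text
clock: 7.95
position: [0.5247, -0.1119, 0.2053]
ee_rot: [0.012, 0.983, 0.183, 0.029]
contact_force: [0.3, 0.5, -0.3]
width: 0.0851
```

>>> play_rows:
  series:
    - {"dx":0,"dy":0,"dz":0,"turn":0,"fingers":-1}
    - {"dx":0,"dy":0,"dz":0,"turn":0,"fingers":-1}
    - {"dx":0,"dy":0,"dz":0,"turn":0,"fingers":-1}
    - {"dx":0,"dy":0,"dz":0,"turn":0,"fingers":-1}

```text
clock: 8.28
position: [0.5241, -0.1117, 0.2041]
ee_rot: [0.012, 0.983, 0.183, 0.029]
contact_force: [-0.2, 0.0, 0.4]
width: 0.0855
```

```bash
python3 -c "
from h import *
s=get_state();print(s['position'],s['ee_rot'],s['qpos'].round(4),s['qd'].round(4),s['effort'].round(2))"
```

```text
[ 0.52409402 -0.11167704  0.20414578] [0.0118804  0.98256887 0.18323878 0.02899685] [-0.3457  0.21    1.6964  0.0096  1.1732 -0.7179] [-0.0006  0.0137  0.0175 -0.0011 -0.006  -0.0008] [ 1.000e-02 -3.712e+01 -2.383e+01  5.000e-02 -3.500e-01 -0.000e+00]
```

>>> play_rows:
  series:
    - {"dx":0,"dy":0,"dz":6,"turn":0,"fingers":-1}
    - {"dx":0,"dy":0,"dz":0,"turn":0,"fingers":-1}
    - {"dx":0,"dy":0,"dz":0,"turn":0,"fingers":-1}
    - {"dx":0,"dy":0,"dz":0,"turn":0,"fingers":-1}
    - {"dx":0,"dy":0,"dz":0,"turn":0,"fingers":-1}
    - {"dx":0,"dy":0,"dz":0,"turn":0,"fingers":-1}
    - {"dx":0,"dy":0,"dz":0,"turn":0,"fingers":-1}

```text
clock: 8.87
position: [0.5228, -0.1112, 0.2071]
ee_rot: [0.01, 0.983, 0.183, 0.026]
contact_force: [0.2, -0.3, 0.0]
width: 0.0853
```

```bash
python3 -c "
from h import *
s=get_state();print(s['position'],s['ee_rot'],s['qpos'].round(4),s['qpos'][[1,2,4]].sum()-np.pi,s['qd'].round(4),s['effort'].round(2))"
```

```text
[ 0.52284967 -0.11119426  0.20707724] [0.01002346 0.98267223 0.18326981 0.02582619] [-0.3456  0.2096  1.6888  0.0095  1.1885 -0.7177] -0.054693150403744895 [ 0.0004  0.0029  0.0007 -0.0002 -0.0005  0.0007] [ -0.   -36.68 -23.68   0.05  -0.3    0.  ]
```

>>> play_rows:
  series:
    - {"dx":0,"dy":0,"dz":40,"turn":0,"fingers":-1}
    - {"dx":0,"dy":0,"dz":40,"turn":0,"fingers":-1}
    - {"dx":0,"dy":0,"dz":0,"turn":0,"fingers":-1}
    - {"dx":0,"dy":0,"dz":0,"turn":0,"fingers":-1}

```text
clock: 9.2
position: [0.5199, -0.1102, 0.2871]
ee_rot: [0.008, 0.983, 0.183, 0.022]
contact_force: [-0.8, -0.4, -0.2]
width: 0.0856
```

```bash
cat > st.py <<'E'
from h import *
s=get_state();q=s['ee_rot'];z=R.from_quat(q[[1,2,3,0]]).as_matrix()
print(s['clock'],s['position'].round(4),'tilt(z axis xy)',z[:2,2].round(4),'yaw',np.arctan2(z[1,0],z[0,0]).round(4),s['qpos'].round(3),s['qd'].round(3),s['contact_force'].round(1),s['moment'].round(2),s['width'].round(4))
E
python3 st.py
```

```text
Traceback (most recent call last):
  File "st.py", line 3, in <module>
    print(s['clock'],s['position'].round(4),'tilt(z axis xy)',z[:2,2].round(4),'yaw',np.arctan2(z[1,0],z[0,0]).round(4),s['qpos'].round(3),s['qd'].round(3),s['contact_force'].round(1),s['moment'].round(2),s['width'].round(4))
                                                                                                                                                                                                             ^^^^^^^^^^^^^^^^
AttributeError: 'float' object has no attribute 'round'
```

>>> play_rows:
  series:
    - {"dx":0,"dy":0,"dz":0,"turn":0,"fingers":-1}
    - {"dx":0,"dy":0,"dz":0,"turn":0,"fingers":-1}
    - {"dx":0,"dy":0,"dz":0,"turn":0,"fingers":-1}
    - {"dx":0,"dy":0,"dz":0,"turn":0,"fingers":-1}
    - {"dx":0,"dy":0,"dz":0,"turn":0,"fingers":-1}
    - {"dx":0,"dy":0,"dz":0,"turn":0,"fingers":-1}

```text
clock: 9.7
position: [0.5184, -0.1097, 0.2838]
ee_rot: [0.007, 0.983, 0.183, 0.02]
contact_force: [0.5, 0.1, 0.6]
width: 0.0855
```

```bash
python3 st.py
```

```text
Traceback (most recent call last):
  File "st.py", line 3, in <module>
    print(s['clock'],s['position'].round(4),'tilt(z axis xy)',z[:2,2].round(4),'yaw',np.arctan2(z[1,0],z[0,0]).round(4),s['qpos'].round(3),s['qd'].round(3),s['contact_force'].round(1),s['moment'].round(2),s['width'].round(4))
                                                                                                                                                                                                             ^^^^^^^^^^^^^^^^
AttributeError: 'float' object has no attribute 'round'
```

>>> play_rows:
  series:
    - {"dx":2,"dy":0,"dz":41,"turn":0,"fingers":-1}
    - {"dx":2,"dy":0,"dz":41,"turn":0,"fingers":-1}
    - {"dx":2,"dy":0,"dz":41,"turn":0,"fingers":-1}
    - {"dx":0,"dy":0,"dz":0,"turn":0,"fingers":-1}
    - {"dx":0,"dy":0,"dz":0,"turn":0,"fingers":-1}
    - {"dx":0,"dy":0,"dz":0,"turn":0,"fingers":-1}
    - {"dx":0,"dy":0,"dz":0,"turn":0,"fingers":-1}

```text
clock: 10.28
position: [0.5177, -0.1072, 0.4022]
ee_rot: [0.001, 0.983, 0.183, 0.011]
contact_force: [0.6, -0.5, 0.0]
width: 0.0857
```

```bash
sed -i "s/s\['width'\].round(4)/s['width']/" st.py; python3 st.py
```

```text
10.2833 [ 0.5177 -0.1072  0.4022] tilt(z axis xy) [0.0218 0.0015] yaw 0.3684 [-0.342  0.145  1.293  0.009  1.683 -0.709] [-0.001  0.     0.007 -0.    -0.007 -0.   ] [ 0.6 -0.5  0. ] [-0.01  0.02 -0.01] 0.08568302346463115
```

>>> play_rows:
  series:
    - {"dx":0,"dy":0,"dz":-12,"turn":0,"fingers":-1}
    - {"dx":0,"dy":0,"dz":-12,"turn":0,"fingers":-1}
    - {"dx":0,"dy":0,"dz":-12,"turn":0,"fingers":-1}
    - {"dx":0,"dy":0,"dz":-12,"turn":0,"fingers":-1}
    - {"dx":0,"dy":0,"dz":-12,"turn":0,"fingers":-1}
    - {"dx":0,"dy":0,"dz":-12,"turn":0,"fingers":-1}
    - {"dx":0,"dy":0,"dz":-12,"turn":0,"fingers":-1}
    - {"dx":0,"dy":0,"dz":-12,"turn":0,"fingers":-1}

```text
clock: 10.95
position: [0.5138, -0.106, 0.294]
ee_rot: [-0.002, 0.983, 0.183, 0.005]
contact_force: [-0.9, -0.7, 0.1]
width: 0.0856
```

```bash
python3 st.py
```

```text
10.95 [ 0.5138 -0.106   0.294 ] tilt(z axis xy) [0.0102 0.0055] yaw 0.3682 [-0.342  0.169  1.521  0.009  1.444 -0.711] [ 0.     0.068  0.328  0.002 -0.363 -0.002] [-0.9 -0.7  0.1] [0.   0.09 0.  ] 0.08555638165391345
```

>>> play_rows:
  series:
    - {"dx":2,"dy":-1,"dz":0,"turn":0,"fingers":-1}
    - {"dx":1,"dy":0,"dz":0,"turn":0,"fingers":-1}
    - {"dx":1,"dy":0,"dz":0,"turn":0,"fingers":-1}
    - {"dx":1,"dy":0,"dz":0,"turn":0,"fingers":-1}
    - {"dx":2,"dy":-1,"dz":-22,"turn":0,"fingers":-1}
    - {"dx":2,"dy":-1,"dz":-22,"turn":0,"fingers":-1}
    - {"dx":2,"dy":-1,"dz":-22,"turn":0,"fingers":-1}
    - {"dx":2,"dy":-1,"dz":-22,"turn":0,"fingers":-1}
    - {"dx":2,"dy":0,"dz":-22,"turn":0,"fingers":-1}
    - {"dx":1,"dy":0,"dz":-22,"turn":0,"fingers":-1}
    - {"dx":0,"dy":0,"dz":-22,"turn":0,"fingers":-1}

```text
clock: 11.87
position: [0.5366, -0.1131, 0.1407]
ee_rot: [0.002, 0.983, 0.183, 0.013]
contact_force: [-0.3, -0.2, -0.0]
width: 0.0854
```

```bash
python3 st.py
```

```text
11.8667 [ 0.5366 -0.1131  0.1407] tilt(z axis xy) [0.0257 0.0002] yaw 0.3683 [-0.34   0.301  1.739  0.01   1.078 -0.713] [ 0.001  0.25   0.375  0.002 -0.654 -0.007] [-0.3 -0.2 -0. ] [-0.06 -0.01 -0.03] 0.08539839598508453
```

>>> play_rows:
  series:
    - {"dx":-4,"dy":1,"dz":-17,"turn":0,"fingers":-1}
    - {"dx":-4,"dy":1,"dz":-17,"turn":0,"fingers":-1}
    - {"dx":-4,"dy":0.5,"dz":-17,"turn":0,"fingers":-1}
    - {"dx":-3,"dy":0,"dz":-14,"turn":0,"fingers":-1}
    - {"dx":-1,"dy":0,"dz":-2,"turn":0,"fingers":-0.5}

```text
clock: 12.28
position: [0.5222, -0.111, 0.0701]
ee_rot: [0.003, 0.983, 0.183, 0.013]
contact_force: [-0.2, 0.6, 0.8]
width: 0.0755
```

```bash
python3 st.py
```

```text
12.2833 [ 0.5222 -0.111   0.0701] tilt(z axis xy) [ 0.0271 -0.0001] yaw 0.3685 [-0.346  0.359  1.862  0.012  0.895 -0.721] [-0.006  0.001  0.022  0.004 -0.057 -0.008] [-0.2  0.6  0.8] [-0.04  0.04 -0.  ] 0.07545700865110871
```

>>> play_rows:
  series:
    - {"dx":3,"dy":0.5,"dz":1,"turn":0,"fingers":0.2}
    - {"dx":0,"dy":0,"dz":-0.5,"turn":0,"fingers":1}
    - {"dx":0,"dy":0,"dz":-0.5,"turn":0,"fingers":1}
    - {"dx":0,"dy":0,"dz":-0.5,"turn":0,"fingers":1}
    - {"dx":0,"dy":0,"dz":-0.5,"turn":0,"fingers":1}
    - {"dx":0,"dy":0,"dz":-0.5,"turn":0,"fingers":1}
  squeeze: 70

```text
clock: 12.78
position: [0.5292, -0.1117, 0.0731]
ee_rot: [0.004, 0.983, 0.183, 0.016]
contact_force: [-1.0, 0.2, -1.4]
width: 0.0234
```

```bash
python3 st.py
```

```text
12.7833 [ 0.5292 -0.1117  0.0731] tilt(z axis xy) [ 0.0334 -0.0028] yaw 0.3692 [-0.342  0.361  1.848  0.011  0.9   -0.718] [ 0.    -0.001  0.    -0.001 -0.001 -0.001] [-1.   0.2 -1.4] [ 0.06  0.33 -0.01] 0.023432538098966223
```

The plug is gripped at 23.4 mm. Next I'll lift it and let the tilt right itself higher up.

>>> play_rows:
  series:
    - {"dx":0,"dy":0,"dz":15,"turn":0,"fingers":1}
    - {"dx":0,"dy":0,"dz":25,"turn":0,"fingers":1}
    - {"dx":-1,"dy":0,"dz":35,"turn":0,"fingers":1}
    - {"dx":-1,"dy":0,"dz":40,"turn":0,"fingers":1}
    - {"dx":-1,"dy":0,"dz":40,"turn":0,"fingers":1}
    - {"dx":-3,"dy":20,"dz":40,"turn":0.05,"fingers":1}
    - {"dx":-4,"dy":35,"dz":15,"turn":0.08,"fingers":1}
    - {"dx":-4,"dy":38,"dz":0,"turn":0.08,"fingers":1}
    - {"dx":-4,"dy":38,"dz":0,"turn":0.08,"fingers":1}
    - {"dx":-4,"dy":38,"dz":0,"turn":0,"fingers":1}
    - {"dx":-4,"dy":38,"dz":0,"turn":0,"fingers":1}
    - {"dx":-2,"dy":30,"dz":0,"turn":0,"fingers":1}
    - {"dx":0,"dy":0,"dz":0,"turn":0,"fingers":1}
    - {"dx":0,"dy":0,"dz":0,"turn":0,"fingers":1}
    - {"dx":0,"dy":0,"dz":0,"turn":0,"fingers":1}

```text
clock: 14.03
position: [0.4982, 0.134, 0.2922]
ee_rot: [0.004, 0.944, 0.328, 0.023]
contact_force: [-0.1, 0.1, -3.0]
width: 0.0234
```

```bash
python3 st.py; python3 b.py w5 plug
```

```text
14.0333 [0.4982 0.134  0.2922] tilt(z axis xy) [0.0457 0.0081] yaw 0.6698 [ 0.126  0.136  1.567  0.002  1.392 -0.543] [ 0.007 -0.001  0.001 -0.018 -0.003 -0.006] [-0.1  0.1 -3. ] [-0.04  0.07  0.04] 0.023351420713216307
[0.49816442 0.13400979 0.29217587] [0.00368538 0.94425592 0.32839479 0.02289166] 0.023351420713216307 14.0333
plug 0.98 [275.9 283.7] 10439
```

View pics/w5.png

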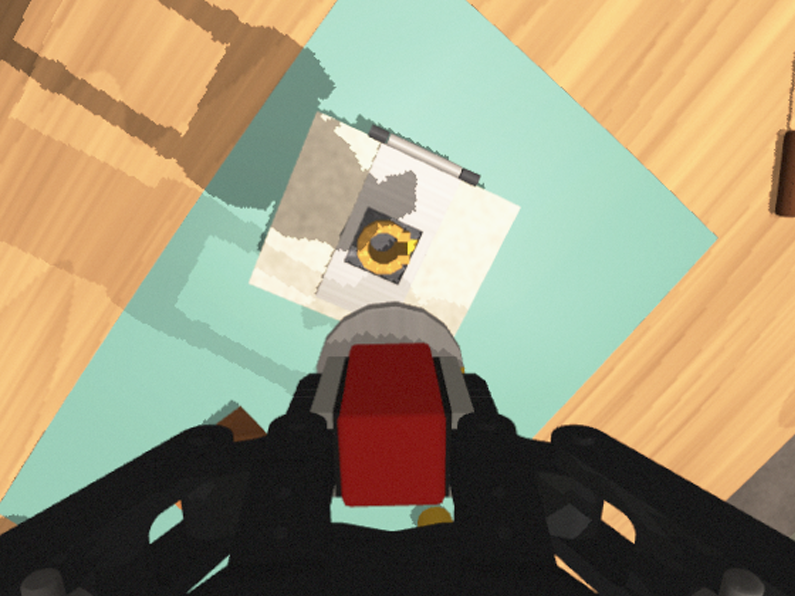

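The view shows the hub centre at (385,247) with its keyway pointing straight right in the picture, so the tool yaw of 0.67 matches the keyway. The plug's mark peeks out at the right, (470,370). I'll rise to right the tilt, then descend slowly.

>>> play_rows:
  series:
    - {"dx":2,"dy":1,"dz":40,"turn":0,"fingers":1}
    - {"dx":2,"dy":1,"dz":40,"turn":0,"fingers":1}
    - {"dx":2,"dy":1,"dz":40,"turn":0,"fingers":1}
    - {"dx":0,"dy":0,"dz":0,"turn":0,"fingers":1}
    - {"dx":0,"dy":0,"dz":0,"turn":0,"fingers":1}
    - {"dx":0,"dy":0,"dz":0,"turn":0,"fingers":1}
    - {"dx":0,"dy":0,"dz":0,"turn":0,"fingers":1}
    - {"dx":0,"dy":0,"dz":0,"turn":0,"fingers":1}

```text
clock: 14.8
position: [0.4994, 0.1251, 0.4077]
ee_rot: [0.004, 0.947, 0.32, 0.012]
contact_force: [-0.5, 0.0, -2.1]
width: 0.0234
```

```bash
python3 st.py; python3 - <<'E'
from h import *
import pickle
s,p=pickle.load(open('w5.pkl','rb'))
t=at_z(p,np.array([(385,247),(407,248)])/1.42,.087,s);print(t,np.arctan2(*(t[1]-t[0])[[1,0]]))
q=R.from_quat(s['ee_rot'][[1,2,3,0]]).as_matrix()
# flange circle: project expected in tool frame
def fl(T,yaw):
    return None
for off in (0,.001): 
    O=s['position']-q[:,2]*.008
    c=O+q[:,2]*(.024+off) ; ang=np.linspace(0,2*np.pi,13)[:-1]
    print((proj(p,[c+.023*(np.cos(a)*q[:,0]+np.sin(a)*q[:,1]) for a in ang],s)*1.42).round(0).tolist()[8:11])
E
```

```text
14.8 [0.4994 0.1251 0.4077] tilt(z axis xy) [0.0259 0.0012] yaw 0.6517 [ 0.111  0.12   1.31  -0.002  1.685 -0.54 ] [-0.014  0.006  0.031 -0.002 -0.006 -0.002] [-0.5  0.  -2.1] [-0.03 -0.03 -0.  ] 0.02339700080078025
[[0.499802   0.1398093  0.087     ]
 [0.51151069 0.14807243 0.087     ]] 0.6145583115527595
[[350.0, 316.0], [389.0, 306.0], [428.0, 316.0]]
[[350.0, 315.0], [389.0, 305.0], [428.0, 315.0]]
```

>>> play_rows:
  series:
    - {"dx":0,"dy":2,"dz":0,"turn":0,"fingers":1}
    - {"dx":0,"dy":2,"dz":0,"turn":0,"fingers":1}
    - {"dx":0,"dy":2,"dz":0,"turn":0,"fingers":1}
    - {"dx":0,"dy":2,"dz":0,"turn":0,"fingers":1}
    - {"dx":0,"dy":2,"dz":0,"turn":0,"fingers":1}
    - {"dx":0,"dy":2,"dz":0,"turn":0,"fingers":1}
    - {"dx":0,"dy":1,"dz":-12,"turn":0,"fingers":1}
    - {"dx":0,"dy":1,"dz":-12,"turn":0,"fingers":1}
    - {"dx":0,"dy":1,"dz":-12,"turn":0,"fingers":1}
    - {"dx":0,"dy":0,"dz":-12,"turn":0,"fingers":1}
    - {"dx":0,"dy":0,"dz":-12,"turn":0,"fingers":1}
    - {"dx":0,"dy":0,"dz":-12,"turn":0,"fingers":1}
    - {"dx":0,"dy":0,"dz":-12,"turn":0,"fingers":1}
    - {"dx":0,"dy":0,"dz":-12,"turn":0,"fingers":1}

```text
clock: 15.97
position: [0.4994, 0.1443, 0.3067]
ee_rot: [0.003, 0.947, 0.321, 0.013]
contact_force: [0.4, -0.4, -2.2]
width: 0.0236
```

```bash
python3 st.py
```

```text
15.9667 [0.4994 0.1443 0.3067] tilt(z axis xy) [0.0261 0.0024] yaw 0.6548 [ 0.148  0.147  1.517 -0.002  1.451 -0.506] [ 0.01   0.053  0.298 -0.001 -0.357  0.003] [ 0.4 -0.4 -2.2] [ 0.01 -0.04  0.04] 0.023584270478848014
```

>>> play_rows:
  series:
    - {"dx":-0.5,"dy":-1,"dz":-12,"turn":0,"fingers":1}
    - {"dx":-0.5,"dy":-1,"dz":-12,"turn":0,"fingers":1}
    - {"dx":-0.5,"dy":-1,"dz":-12,"turn":0,"fingers":1}
    - {"dx":-0.5,"dy":-1,"dz":-12,"turn":0,"fingers":1}
    - {"dx":-0.5,"dy":-1,"dz":-12,"turn":0,"fingers":1}
    - {"dx":-0.5,"dy":0,"dz":-12,"turn":0,"fingers":1}
    - {"dx":-0.5,"dy":0,"dz":-12,"turn":0,"fingers":1}
    - {"dx":-0.5,"dy":0,"dz":-12,"turn":0,"fingers":1}
    - {"dx":-0.5,"dy":0,"dz":-12,"turn":0,"fingers":1}
    - {"dx":-0.5,"dy":0,"dz":-12,"turn":0,"fingers":1}
    - {"dx":-0.5,"dy":0,"dz":-6,"turn":0,"fingers":1}

```text
clock: 16.88
position: [0.4934, 0.1426, 0.1745]
ee_rot: [0.003, 0.946, 0.323, 0.013]
contact_force: [0.5, -0.3, -1.7]
width: 0.0232
```

```bash
python3 st.py; python3 b.py w6 hub_mouth plug_seat
```

```text
16.8833 [0.4934 0.1426 0.1745] tilt(z axis xy) [0.0273 0.0033] yaw 0.6588 [ 1.460e-01  2.200e-01  1.762e+00 -1.000e-03  1.132e+00 -5.120e-01] [ 0.008  0.051  0.113  0.001 -0.181  0.002] [ 0.5 -0.3 -1.7] [0.01 0.04 0.02] 0.023205217160041088
[0.49340711 0.14264429 0.17446263] [0.00287031 0.94617286 0.32336855 0.01347079] 0.023205217160041088 16.8833
hub_mouth 0.64 [274.6 205.3] 1286
plug_seat 0.92 [274.4 284.6] 10323
```

View pics/w6.png

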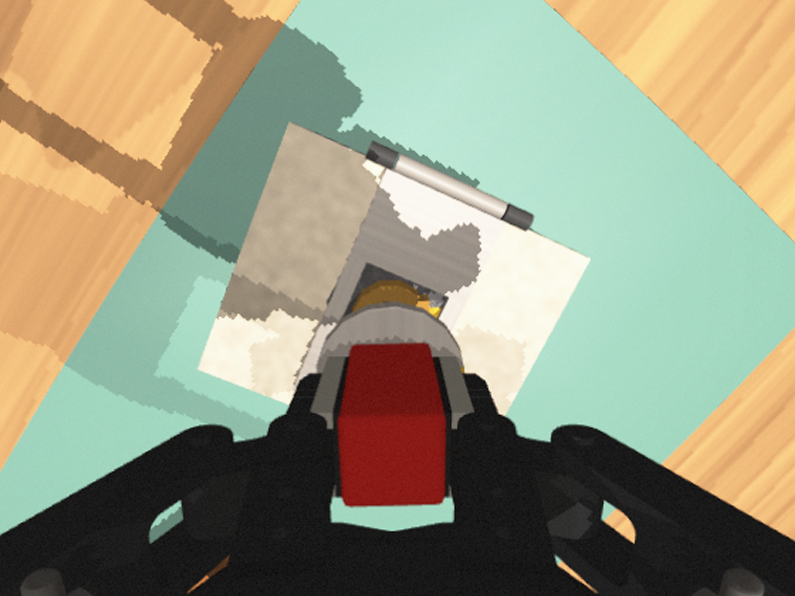

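The view agrees with the numbers: the flange front is over the hub and the shaft tip still needs about +4.5 mm in x and -3 mm in y. I'll correct that just above the rim.

>>> play_rows:
  series:
    - {"dx":2.5,"dy":-1.5,"dz":-5,"turn":-0.005,"fingers":1}
    - {"dx":2,"dy":-1.5,"dz":-5,"turn":-0.005,"fingers":1}
    - {"dx":0,"dy":0,"dz":-3,"turn":0,"fingers":1}

```text
clock: 17.28
position: [0.5014, 0.1399, 0.1648]
ee_rot: [0.004, 0.948, 0.318, 0.018]
contact_force: [-0.5, -0.4, -1.3]
width: 0.0237
```

```bash
python3 st.py
```

```text
17.2833 [0.5014 0.1399 0.1648] tilt(z axis xy) [0.0356 0.0039] yaw 0.6484 [ 1.390e-01  2.340e-01  1.769e+00 -1.000e-03  1.103e+00 -5.080e-01] [ 0.001  0.028  0.046  0.003 -0.087 -0.001] [-0.5 -0.4 -1.3] [-0.01  0.01 -0.04] 0.023691147290089407
```

>>> play_rows:
  series:
    - {"dx":-3,"dy":-0.5,"dz":-5,"turn":0,"fingers":1}
    - {"dx":-2.5,"dy":0,"dz":-5,"turn":0,"fingers":1}

```text
clock: 17.45
position: [0.4973, 0.1393, 0.1549]
ee_rot: [0.004, 0.948, 0.318, 0.019]
contact_force: [0.3, 0.5, -2.0]
width: 0.0231
```

```bash
python3 st.py
```

```text
17.45 [0.4973 0.1393 0.1549] tilt(z axis xy) [0.0385 0.0043] yaw 0.6479 [ 1.390e-01  2.360e-01  1.794e+00 -1.000e-03  1.073e+00 -5.080e-01] [ 0.006  0.02   0.146  0.001 -0.182  0.011] [ 0.3  0.5 -2. ] [-0.05  0.06  0.02] 0.023107018807398037
```

>>> play_rows:
  series:
    - {"dx":-0.3,"dy":0,"dz":-5,"turn":0,"fingers":1}
    - {"dx":-0.3,"dy":0,"dz":-5,"turn":0,"fingers":1}
    - {"dx":-0.3,"dy":0,"dz":-4,"turn":0,"fingers":1}

```text
clock: 17.7
position: [0.4962, 0.1388, 0.1397]
ee_rot: [0.005, 0.948, 0.318, 0.02]
contact_force: [1.0, -1.1, -0.8]
width: 0.0233
```

```bash
python3 st.py
```

```text
17.7 [0.4962 0.1388 0.1397] tilt(z axis xy) [0.04   0.0035] yaw 0.6482 [ 0.139  0.249  1.819 -0.002  1.033 -0.507] [ 0.001  0.045  0.081 -0.003 -0.137  0.001] [ 1.  -1.1 -0.8] [-0.17 -0.19  0.03] 0.02334090361801723
```

The shaft is 12 mm into the bore with no resistance. Now the key.

>>> play_rows:
  series:
    - {"dx":0.8,"dy":0.3,"dz":-5,"turn":0,"fingers":1}
    - {"dx":0.5,"dy":0.3,"dz":-5,"turn":0,"fingers":1}
    - {"dx":0,"dy":0,"dz":-5,"turn":0,"fingers":1}

```text
clock: 17.95
position: [0.4974, 0.1394, 0.1233]
ee_rot: [0.005, 0.948, 0.318, 0.019]
contact_force: [-0.0, -0.5, -1.2]
width: 0.0233
```

```bash
python3 st.py
```

```text
17.95 [0.4974 0.1394 0.1233] tilt(z axis xy) [0.0398 0.0033] yaw 0.6482 [ 0.14   0.268  1.84  -0.003  0.993 -0.506] [-0.001  0.073  0.093 -0.    -0.163  0.001] [-0.  -0.5 -1.2] [-0.13 -0.03 -0.01] 0.023342068088382642
```

The key is in the keyway (29 mm deep, no resistance). I'll press home against the spring.

>>> play_rows:
  series:
    - {"dx":0,"dy":0,"dz":-5,"turn":0,"fingers":1}
    - {"dx":0,"dy":0,"dz":-5,"turn":0,"fingers":1}
    - {"dx":0,"dy":0,"dz":-4,"turn":0,"fingers":1}
  squeeze: 100

```text
clock: 18.2
position: [0.4976, 0.1394, 0.1097]
ee_rot: [0.005, 0.948, 0.318, 0.019]
contact_force: [-10.0, -1.5, 50.0]
width: 0.0233
```

```bash
python3 st.py
```

```text
18.2 [0.4976 0.1394 0.1097] tilt(z axis xy) [0.04   0.0031] yaw 0.6483 [ 0.14   0.284  1.858 -0.003  0.96  -0.506] [ 0.003  0.     0.011 -0.    -0.009  0.001] [-10.   -1.5  50. ] [-0.47  2.22 -0.06] 0.023304221413575375
```

>>> play_rows:
  series:
    - {"dx":1.5,"dy":0,"dz":-1.5,"turn":0,"fingers":1}
    - {"dx":1.5,"dy":0,"dz":-1.5,"turn":0,"fingers":1}

```text
clock: 18.37
position: [0.4978, 0.1394, 0.1099]
ee_rot: [0.004, 0.948, 0.318, 0.017]
contact_force: [-5.4, -0.7, 15.1]
width: 0.0229
```

```bash
python3 st.py
```

```text
18.3667 [0.4978 0.1394 0.1099] tilt(z axis xy) [0.035 0.003] yaw 0.6482 [ 0.14   0.286  1.853 -0.002  0.967 -0.507] [-0.002  0.014 -0.021  0.004  0.036 -0.005] [-5.4 -0.7 15.1] [-0.27  1.12 -0.02] 0.02294015469038105
```

>>> play_rows:
  series:
    - {"dx":2.5,"dy":0,"dz":-2.5,"turn":0,"fingers":1}
    - {"dx":2.5,"dy":0,"dz":-2.5,"turn":0,"fingers":1}
    - {"dx":2.5,"dy":0,"dz":-2.5,"turn":0,"fingers":1}
    - {"dx":2,"dy":0,"dz":-2.5,"turn":0,"fingers":1}

```text
clock: 18.7
position: [0.4987, 0.1395, 0.1097]
ee_rot: [0.002, 0.948, 0.318, 0.01]
contact_force: [-7.6, -0.1, 22.2]
width: 0.0228
```

```bash
python3 st.py
```

```text
18.7 [0.4987 0.1395 0.1097] tilt(z axis xy) [0.021  0.0025] yaw 0.6482 [ 0.139  0.294  1.842 -0.     0.985 -0.509] [-0.003  0.017 -0.027  0.005  0.039 -0.006] [-7.6 -0.1 22.2] [-0.42  1.54 -0.  ] 0.022802483399600688
```

Uprighting against the bore is working (0.040 to 0.021). I'll repeat it.

>>> play_rows:
  series:
    - {"dx":2.5,"dy":0,"dz":-2.5,"turn":0,"fingers":1}
    - {"dx":2.5,"dy":0,"dz":-2.5,"turn":0,"fingers":1}
    - {"dx":2.5,"dy":0,"dz":-2.5,"turn":0,"fingers":1}
    - {"dx":2,"dy":0,"dz":-3,"turn":0,"fingers":1}

```text
clock: 19.03
position: [0.4994, 0.1396, 0.1097]
ee_rot: [0.0, 0.948, 0.319, 0.004]
contact_force: [-10.8, -1.4, 29.1]
width: 0.0234
```

```bash
python3 st.py
```

```text
19.0333 [0.4994 0.1396 0.1097] tilt(z axis xy) [0.0077 0.0021] yaw 0.6485 [ 1.380e-01  3.010e-01  1.831e+00  1.000e-03  1.002e+00 -5.110e-01] [-0.002  0.015 -0.023  0.002  0.037 -0.003] [-10.8  -1.4  29.1] [-0.4   1.55 -0.06] 0.023374143446766943
```

>>> play_rows:
  series:
    - {"dx":1,"dy":0,"dz":-3,"turn":0,"fingers":1}
    - {"dx":0.5,"dy":0,"dz":-3,"turn":0,"fingers":1}
    - {"dx":0.5,"dy":0,"dz":-3,"turn":0,"fingers":1}

```text
clock: 19.28
position: [0.4993, 0.1396, 0.1098]
ee_rot: [0.001, 0.948, 0.319, 0.004]
contact_force: [-6.8, -1.7, 22.8]
width: 0.0229
```

```bash
python3 st.py; python3 - <<'E'
from h import *
p=get_image('side');save(p,'d5.png',5,(240,200,380,320))
E
python3 st.py
```

```text
19.2833 [0.4993 0.1396 0.1098] tilt(z axis xy) [0.0084 0.0017] yaw 0.6492 [ 1.380e-01  3.000e-01  1.831e+00  1.000e-03  1.002e+00 -5.120e-01] [ 0.    -0.004  0.006 -0.002 -0.01  -0.002] [-6.8 -1.7 22.8] [-0.37  1.12 -0.05] 0.022871885316832354
19.3333 [0.4993 0.1396 0.1098] tilt(z axis xy) [0.0085 0.0018] yaw 0.6492 [ 1.380e-01  3.000e-01  1.831e+00  1.000e-03  1.001e+00 -5.120e-01] [ 0.001  0.    -0.001  0.     0.003  0.001] [-8.1 -1.6 22.8] [-0.37  1.18 -0.02] 0.022962659227902808
```

View pics/d5.png

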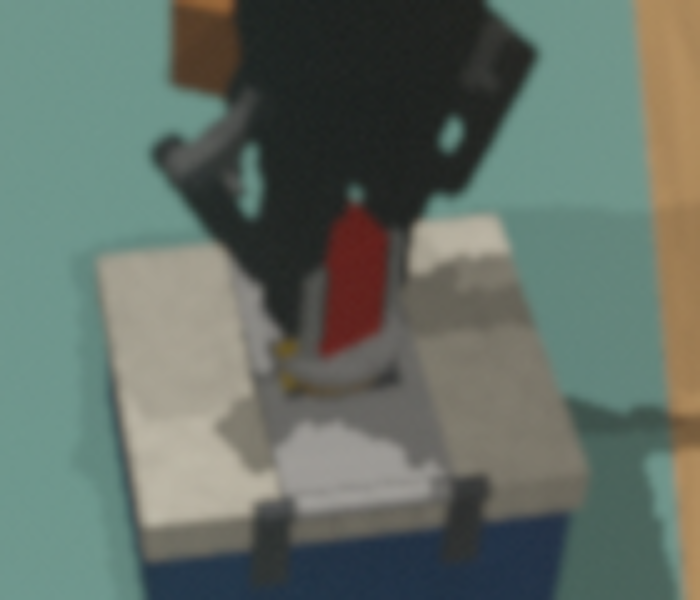

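The side view shows the flange seated on the hub, its yellow mark above the hub's mark, and the hasp flat. The force holds steady at 22.8 N, and the height was the same at 50 N, which suggests a hard stop. Handing in.

```bash
python3 -c "
from rig import sign_off
print(sign_off())"; python3 st.py
```

```text
the job is handed in; nothing more can be done
None
the job is handed in; nothing more can be done
```

I closed the hasp, put the plug in the hub, and handed the job in at about 19.3 s with the plug still gripped and pressed down.

- **Hasp:** I pushed it over and pressed it flat with about 20 N. In the side picture the closed outline matched, with the hub standing up through the eye.
- **Plug:** The shaft and key went in with no resistance at a yaw of 0.65 rad, and the plug was then pushed home against the spring. The last reading was TCP z 0.1098 m, against about 0.110 m expected for a seated flange. The height barely changed (within 0.2 mm) between 15 N and 50 N of push, and the final hold was steady at about 23 N.
- **Tilt:** The tool drifted to a tilt of up to about 0.065 rad along the way, and was at 0.04 rad when the flange touched down. I straightened it against the bore to 0.0085 rad. A side force of about 8 N remained at the end.
- **Not measured:** I could not read the pad travel directly. I did not measure the cup, jug and bottle again; every move was planned clear of them, and no unexpected contact force showed.

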